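# Turn a pipette over in the draining rest and dock it for drying

## Robot

A 6-joint arm with a two-finger parallel gripper is mounted at the origin on the work surface. World frame = base frame: x ahead of the robot, y to its left, z up, the work surface at z = 0. Lengths are in m, angles in degrees, forces in N, time in s.
With the tool pointing down it reaches from about 0.25 to 0.85 m from the base axis. Payload 12.5 kg.
Tool frame: the origin (TCP) lies on the mounting face of the last link; the fingertips stand 186 mm ahead of it and the grasp point (between the pads) lies 167 mm ahead of it (nose_length is the distance from the TCP to the fingertips, in m); z points along the fingers, y is the direction in which the jaws open and shut (so a half turn about z gives the same grasp; the last joint's range is limited). The gripper opens to 93 mm and grips with 3 to 60 N. Pads are 15 mm wide; open, the fingers measure 128 mm over their backs; the gripper's body (75 mm by 188 mm) begins 65 mm behind the grasp point.
Start: joints at [-72.972, 20.094, 94.641, -0, 65.266, -4.847], TCP at [0.205, -0.51, 0.405] pointing down, gripper open.
Joint ranges: [-157.81, 157.81], [-45, 120.19], [0.68, 151.7], [-89.99, 269.99], [4.06, 180], [-164.3, 164.3]. Speed limits (degrees/s): [127.2, 127.2, 159.86, 180, 180, 180].

## Interface

Orientations are given as [roll, pitch, yaw] about the fixed x, y, z axes, in that order (R = Rz(yaw) Ry(pitch) Rx(roll)).
In Python, from plant import * gives the robot as it stands.
- The arm moves only by the tool drive_tool, never from a script. Its argument "commands" is a list of rows, each a list of 2 entries, a list of its own where there are three numbers: the shift along the tool's x, y, z in mm, then the turn about the tool's z in degrees. A call has 1 to 12 rows; each row is the pose to reach, as a shift and turn from the pose measured when the call began, along the tool's axes at that moment; what a row does not reach only later rows make up. A row lasts 1/10 s, in which the tool goes at most 50 mm and 8.59 degrees, less where a joint would pass 70% of its speed; a pose out of reach is approached as far as the arm can. A call with a gripper value outside its range is refused whole. "hand" is the opening, from 0 (shut) to 1 (fully open), set as the call begins (left out, the last holds). The fingers move at their own pace and stop on an object; "force" is the grip in N (left out, the last holds). Time passes only in rows, so rows that repeat a pose let the fingers close. It gives the time, the measured TCP pose, the force and the opening at its end, in the units of the state.
- get_obs(): the state, without advancing time (a new reading comes with each control period).
- snapshot(name): name is "side" or "top"; returns a dict with "color" (384x512x3 uint8, red, green, blue), "z_map" (384x512 float32, m along the optical axis (not along the pixel's ray), 0 where there is no reading), "fovy" (degrees; the focal length in pixels is half the picture's height over the tangent of half this angle, whatever the lens; pixels are square), "cx", "cy" (the principal point, pixels), "rvec" (rotation vector, rad) and "tvec" (3), from world to camera coordinates, as OpenCV has them. Camera axes: x right, y down, z forward; pixel columns grow to the right and rows downward; lengths in m; the calibration is good to about 2 mm. A picture is of the moment at which its call begins.
- finish_job(): hands the job in, once; it reports no verdict.
The state is a dict: "time": time; "joint_pos": joint angles; "qd": joint speeds; "tau": joint torques, N m; "tcp_pos": TCP position; "tcp_rot": TCP orientation; "contact_force": force on the tool from outside, world axes, zero at the start; "wrist_torque": the same for the moment, N m; "finger_gap": finger opening in m.
Only numpy, scipy, OpenCV 4.12 (cv2) and the standard library are available. Lean on these libraries where they do the work, as an engineer would, in place of code of your own. Each camera call takes 0.05 s, during which the arm holds its last target. There are 200 camera calls.

## Task

Take the blue-headed glass pipette out of the green stand by its head, lay it in the inclined V-rest with its foot down against the red stop and let go, then take it again by the side of its stem and lay it level across the two notches of the steel tray, centred, blue head over the blue end. Then slide the loaded tray fully home into the drying dock and leave it there; never let the pipette drop, and leave the other pipettes, the glassware and the jar where they are.

Things in the scene. Friction and masses are not known exactly. Their poses are not given: they have to be found in the camera images.
- pip_center (a point): Centre of the blue-headed glass pipette: rigid straight rod 190 mm long, 40 g, clear 12 mm stem for the first 150 mm from the foot, then a blue head 16 mm in diameter, 40 mm long. This point is on its axis, 95 mm from the foot (near the balance point); its z axis runs from foot to head. It starts upright, head up, in one of the stand's three holes (which one varies).
- pip_head (a point): Middle of the blue head, on the pipette's axis, 170 mm from the foot end (20 mm below the top). Same axes as pip_center.
- pip_foot (a point): Foot end of the pipette, on its axis. Same axes as pip_center. At the start it stands 12 mm above the table.
- stand: Fixed stand: white base 100 x 190 mm, 12 mm high, and a green plate with its top 72 mm high (lift straight up 65 mm to clear it). Origin on the table under its centre, z up. Three 14.5 mm holes in a row along its y: y = -60, 0, 60 mm. Two carry an orange-headed and a white-headed pipette of the same shape, tops 202 mm high: leave them standing.
- pip_amber_center (a point): Centre of the orange-headed pipette, 95 mm above its foot, z axis foot to head. Leave it alone.
- pip_white_center (a point): Centre of the white-headed pipette, 95 mm above its foot, z axis foot to head. Leave it alone.
- rest_mid (a point): Where the pipette's centre lies when seated in the fixed inclined V-rest, 135 mm above the table. Axes of the rest: z up, x level across the groove. The groove rises at 45 degrees towards -y: a seated pipette points foot to head along (0, -0.707, 0.707), and the groove opens along (0, 0.707, 0.707).
- rest: The V-rest (origin on the table, axes as rest_mid): two aluminium 90 degree V saddles, 8 mm long, mouths 37 mm wide with rims 10 mm beyond the rod's axis, carry the stem 30 and 130 mm from the foot. Between them the stem is free for fingers; a grey bar runs 39 mm beneath the axis. Nothing reaches beyond 137 mm from the foot, so the head stands free. Base 100 x 140 mm.
- rest_foot (a point): Where the foot end of a seated pipette meets the red stop plate at the lower end of the groove, 95 mm from rest_mid. Axes as rest_mid.
- tray_nest (a point): Where the pipette's centre belongs in the loose steel tray: 42 mm above its underside, over the middle of its plate. A laid pipette is level along the tray's y with its head towards -y, the blue end. The tray starts on the dock's landing plate in front of the slot, a little askew.
- tray: The tray, 450 g: plate 110 mm (x) by 220 mm (y), 6 mm thick, side rims 20 mm high; origin 42 mm beneath tray_nest. Two 90 degree V notches, 8 mm long, mouths 31 mm wide, rims 7 mm above the rod's axis, carry the stem: grey at y = 65 mm, blue at y = -35 mm. Between them the stem is free for fingers, the plate 36 mm beneath the axis. It slides at 2 to 5 N, more if pressed down.
- tray_handle (a point): Grip point of the tray's upright black handle plate, 14 mm below its top. The plate is 10 mm thick (tray's x), 70 mm wide (y), 56 mm high and stands 108 mm in front (-x) of tray_nest; a neck 8 mm high joins it to the tray, 48 mm away. Axes as the tray's.
- dock_home (a point): Where tray_nest is when the tray is fully home in the fixed drying dock, 52 mm above the table. Axes of the dock: the tray slides in along +x against a rigid back wall, z up. The slot is 226 mm wide; its mouth lies 60 mm in front (-x) of this point, with flared blue guides 15 mm farther out.
- dock: The drying dock: landing plate and bay floor 300 x 262 mm, 10 mm above the table; over the bay a clear roof, its upper face 77 mm above the table (a control strip at the rear 92 mm). Origin on the table under the middle of the plate, axes as dock_home. When the tray is home its handle stands 48 mm before the mouth.
- pip: The blue-headed pipette; origin at its foot end (as pip_foot).
- amber_bottle: Amber reagent bottle, 68 mm wide, 170 mm high, standing beyond the stand; origin under its base. Leave alone.
- beaker: Clear beaker, 70 mm wide, 85 mm high; origin under its base. Leave alone.
- flask: Conical flask, base 82 mm wide, 120 mm high, orange-red; origin under its base. Leave alone.
- dropper: Small amber dropper bottle, 36 mm wide, 75 mm high, near the robot; origin under its base. Leave alone.
- dish: White dish, 70 mm wide, 16 mm high, near the robot; origin under its base. Leave alone.
- jar: Grey jar with black cap, 60 mm wide, 60 mm high, at the left; origin under its base. Leave alone.
Not all that is in view belongs to the job. What is shaped like the rest but brown or orange is not meant.

How it is judged (in metres and radians):
On the way, in this order (a step that is already met when the one before it is completed fails the run):
1. the pipette is held by its head, clear of the stand's plate (grasp point within 35 mm of the middle of the head) (contact force between the fingers and pip above 0.5 N and distance between the grasp point and pip_head below 0.035 m and height (world z) of pip_foot above 0.075 m), for 0.1 s.
2. the pipette rests in the inclined V-rest, foot at the red stop (centre within 10 mm of rest_mid, foot within 12 mm of rest_foot), let go and still (distance between pip_center and rest_mid below 0.01 m and distance between pip_foot and rest_foot below 0.012 m and contact force between the fingers and pip below 0.1 N and linear speed of pip below 0.02 m/s), for 0.2 s.
3. the pipette is held by its stem, off the rest (grasp point within 60 mm of the pipette's centre) (contact force between the fingers and pip above 0.5 N and distance between the grasp point and pip_center below 0.06 m and distance between pip_center and rest_mid above 0.03 m), for 0.1 s.
4. the pipette lies level in the tray's two notches, head over the blue end, centred within 15 mm, let go, with the tray still outside the slot (x of pip_center in the frame of tray_nest between -0.006 and 0.006 m and y of pip_center in the frame of tray_nest between -0.015 and 0.015 m and z of pip_center in the frame of tray_nest between -0.005 and 0.005 m and angle between the z axis of pip_center and the y axis of tray_nest, either way round below 0.06 rad and y of pip_head in the frame of tray_nest below -0.05 m and contact force between the fingers and pip below 0.1 N and linear speed of pip below 0.02 m/s and x of tray_nest in the frame of dock_home below -0.05 m), for 0.2 s.
At the end, for the whole second after the job is handed in: Tray fully home in the dock (within 6 mm of the back, straight within 0.05 rad, flat) and at rest; pipette released and still in both notches, centre within 6 mm across, 15 mm lengthwise, 5 mm in height of tray_nest, parallel to tray y within 0.06 rad, head at the blue end (x of pip_center in the frame of tray_nest between -0.006 and 0.006 m and y of pip_center in the frame of tray_nest between -0.015 and 0.015 m and z of pip_center in the frame of tray_nest between -0.005 and 0.005 m and angle between the z axis of pip_center and the y axis of tray_nest, either way round below 0.06 rad and y of pip_head in the frame of tray_nest below -0.05 m and contact force between the fingers and pip below 0.1 N and linear speed of pip below 0.02 m/s and x of tray_nest in the frame of dock_home above -0.006 m and z of tray_nest in the frame of dock_home between -0.005 and 0.005 m and y of tray_nest in the frame of dock_home between -0.006 and 0.006 m and angle between the x axis of tray_nest and the x axis of dock_home, either way round below 0.05 rad and linear speed of tray below 0.01 m/s); the robot touches nothing.
It fails at once if the pipette is dropped: it moves faster than 0.6 m/s (a fall of some 2 cm) while no finger touches it (linear speed of pip above 0.6 m/s and contact force between the fingers and pip below 0.05 N).
It fails at once if another pipette is pulled out or displaced (its centre moved by more than 15 mm) (distance of any of pip_amber_center, pip_white_center from where it was at the start of the episode above 0.015 m).
It fails at once if a piece of glassware or a jar is displaced by more than 25 mm or tipped (distance of any of amber_bottle, beaker, flask, dropper, dish, jar from where it was at the start of the episode above 0.025 m or angle between any of amber_bottle, beaker, flask, dropper, dish, jar's own z axis and vertical above 0.35 rad).
It also fails if it takes over 67 s, if anything falls off the work surface, if the arm or the gripper's body presses on something with over 40 N, if the wrist force passes 120 N, or if a joint passes its speed limit or range.

## Working session

There is one attempt and no reset: what is moved stays moved. The work goes in short steps, Python scripts to look and compute and a tool call to move; the robot and the scene stay as the last step left them, time stands still between calls to the robot, and variables do not carry over. Pictures are saved under pics/ and viewed, on a budget of 18 in all, crops included, one or two more only if the job needs it, and the job is handed in when it is done.

Besides the shell and the picture viewer there is one more tool, called as name(argument=value, ...), one argument or row to a line, values as JSON. drive_tool: Moves the arm, as the interface text tells. Its arguments: {"type":"object","properties":{"commands":{"type":"array"},"hand":{"type":"number"},"force":{"type":"number"}},"required":["commands"]}

```bash
ls; mkdir -p pics; cat > h.py <<'E'
from plant import *
import numpy as np, cv2
def cam(s):
    R=cv2.Rodrigues(np.array(s["rvec"],float))[0]; t=np.array(s["tvec"],float).ravel()
    f=s["color"].shape[0]/2/np.tan(np.radians(s["fovy"])/2)
    return R,t,f
def px2w(s,u,v,z=None,h=None):
    "pixel -> world, by depth z (default depth map) or by world height h"
    R,t,f=cam(s)
    d=np.array([(u-s["cx"])/f,(v-s["cy"])/f,1.0]); c=-R.T@t; w=R.T@d
    if h is not None: return c+w*(h-c[2])/w[2]
    if z is None: z=s["z_map"][int(round(v)),int(round(u))]
    return c+w*z
def w2px(s,p):
    R,t,f=cam(s); q=R@np.array(p,float)+t
    return q[0]/q[2]*f+s["cx"],q[1]/q[2]*f+s["cy"]
def save(s,name,box=None,k=1):
    im=s["color"][:,:,::-1]
    if box: im=im[box[1]:box[3],box[0]:box[2]]
    cv2.imwrite("pics/"+name,cv2.resize(np.ascontiguousarray(im),None,fx=k,fy=k,interpolation=cv2.INTER_CUBIC))
E
python3 - <<'E'
from h import *
import pickle
for n in("top","side"):
    s=snapshot(n); pickle.dump(s,open(n+".pkl","wb")); save(s,n+".png",k=1.55)
    R,t,f=cam(s); print(n,-R.T@t,R.tolist(),f,s["cx"],s["cy"],(s["z_map"]>0).mean())
print(get_obs())
E
```

```text
pics
top [0.3783354  0.06018972 1.37818097] [[0.0290110636475297, -0.9995223767659722, -0.010647841571949007], [-0.9961215557499576, -0.02802384002665559, -0.0834056986089381], [0.08306746870059066, 0.013026232542939477, -0.9964587863576766]] 441.67871911610047 253.68196775987624 190.18140518189148 0.9959615071614584
side [ 0.41985011 -1.0419849   0.84796476] [[0.9992043360680682, -0.034074952545103454, 0.020726610717149985], [-0.0015027949925574824, -0.551475995815336, -0.8341894075368579], [0.0398551927605635, 0.8334945252660828, -0.5510884139241959]] 452.10298779420975 243.88832375730436 188.2703008560309 0.9960225423177084
{'time': 0.1, 'joint_pos': array([-7.29712615e+01,  2.01199426e+01,  9.46710914e+01, -7.89726749e-04,
        6.52654043e+01, -4.84624416e+00]), 'qd': array([ 0.00681531, -0.01195665, -0.17463941, -0.01688107,  0.08417279,
        0.06088553]), 'tau': array([ 6.29326769e-04, -4.98029673e+01, -2.85705006e+01,  7.00009335e-02,
        2.38969963e-02, -5.78941012e-05]), 'tcp_pos': array([ 0.20492004, -0.51028308,  0.40428221]), 'tcp_rot': array([-1.79943703e+02, -4.05363553e-03,  2.18753115e+01]), 'contact_force': array([0.69866735, 0.38400041, 0.33732511]), 'wrist_torque': array([0.01896714, 0.00647485, 0.00951625]), 'finger_gap': 0.09322100158063434}
```

View pics/top.png

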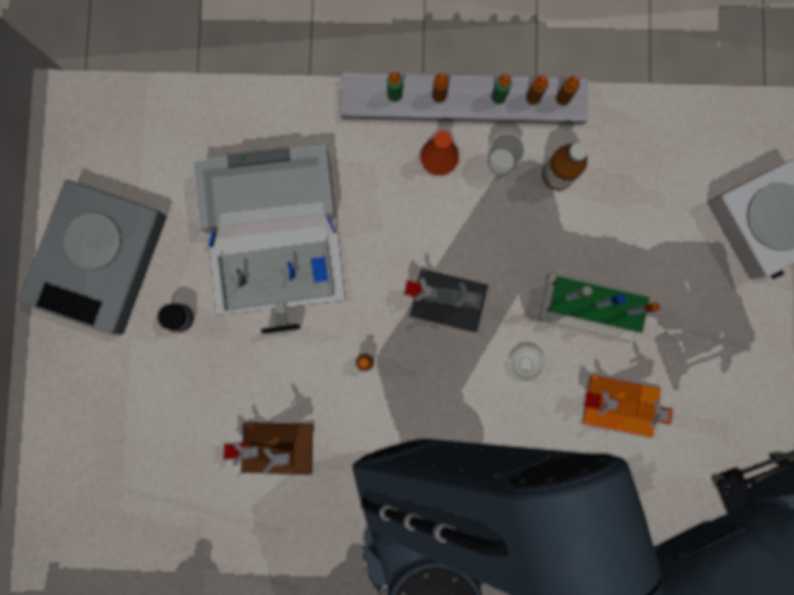

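View pics/side.png

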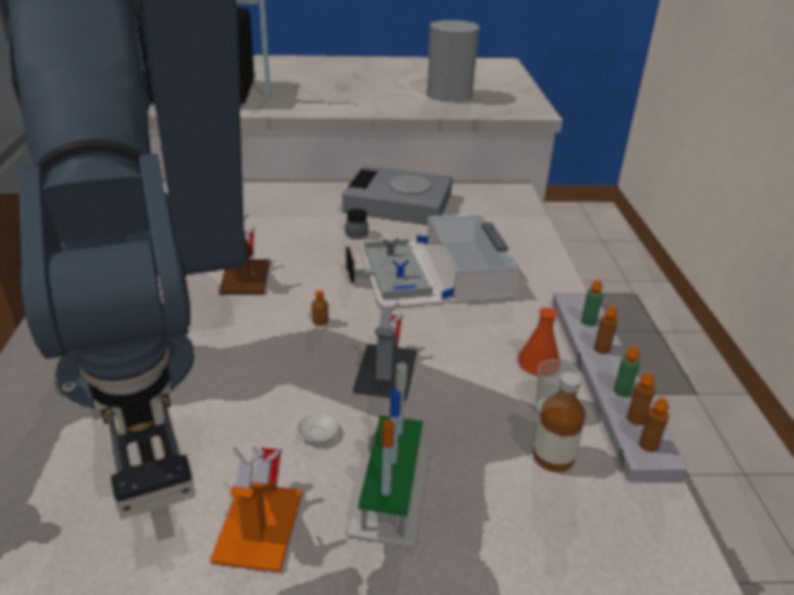

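Top view: the blue-headed pipette is in the middle hole at (620,299), between white at (587,291) and orange at (652,307). In the side view its head is at (395,402). The grey V-rest is at (447,298); the brown one at (268,448) and the orange one at (622,405) are decoys. The tray is at (277,275) with its handle at (280,328), and the dock is behind it. I choose the blue head and the grey rest, and check them in one close crop.

```bash
python3 - <<'E'
from h import *
import pickle
T=pickle.load(open("top.pkl","rb"));S=pickle.load(open("side.pkl","rb"))
a=cv2.resize(T["color"][165:225,255:425],None,fx=4.7,fy=4.7,interpolation=cv2.INTER_CUBIC)[:,:798]
b=cv2.resize(T["color"][90:220,120:225],None,fx=4.5,fy=4.5,interpolation=cv2.INTER_CUBIC)
c=cv2.resize(S["color"][190:350,220:280],None,fx=3.6,fy=3.6,interpolation=cv2.INTER_CUBIC)
w=np.zeros((600,800,3),np.uint8); w[:a.shape[0],:a.shape[1]]=a
cv2.imwrite("pics/c1.png",w[:285,:,::-1])
w=np.zeros((600,800,3),np.uint8); w[:b.shape[0],:b.shape[1]]=b; w[:c.shape[0],500:500+c.shape[1]]=c
cv2.imwrite("pics/c2.png",w[:,:,::-1])
E
```

```text
(no output)
```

View pics/c1.png

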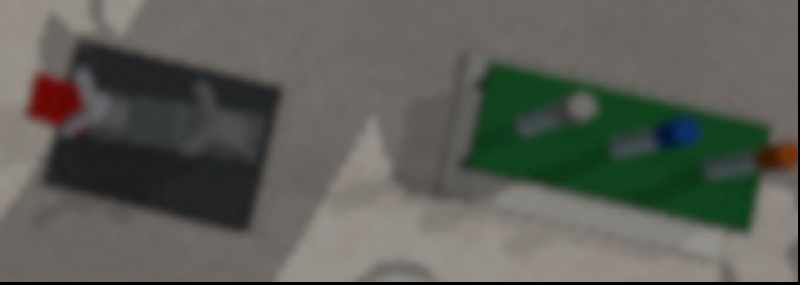

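View pics/c2.png

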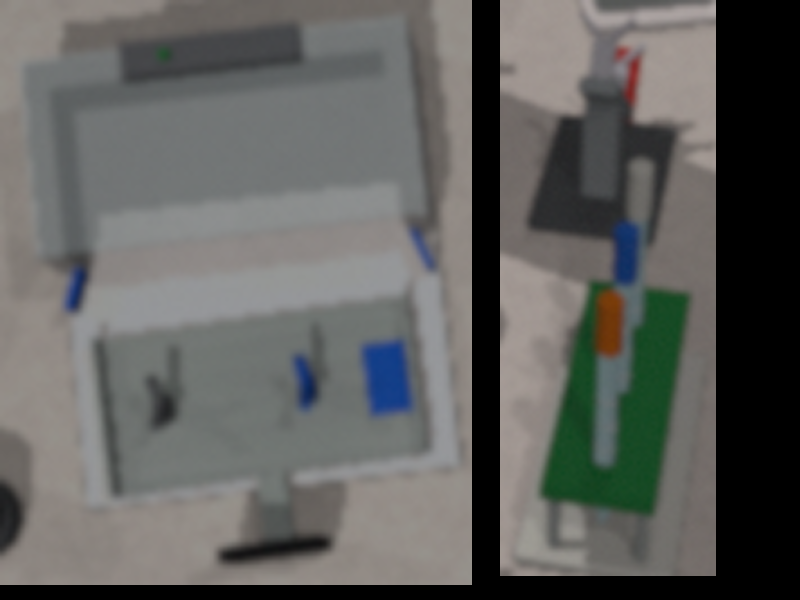

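c1 shows the blue head at crop (686,130), i.e. top-image pixel (401,192.7). The grey rest has its red stop on the left (+y). c2 shows the tray's grey notch at crop (160,400), its blue notch at (303,382), the blue patch on the right and the handle at (275,550).

```bash
cat >> h.py <<'E'
def cloud(s,box):
    R,t,f=cam(s); u,v=np.meshgrid(np.arange(box[0],box[2]),np.arange(box[1],box[3]))
    z=s["z_map"][box[1]:box[3],box[0]:box[2]].astype(float)
    q=np.stack([(u-s["cx"])/f*z,(v-s["cy"])/f*z,z],-1)-t
    return q@R, s["color"][box[1]:box[3],box[0]:box[2]].astype(int), z>0
def tri(sa,pa,sb,pb):
    A=[];B=[]
    for s,(u,v) in((sa,pa),(sb,pb)):
        R,t,f=cam(s)
        for k,m in((0,(u-s["cx"])/f),(1,(v-s["cy"])/f)):
            A.append(R[k]-m*R[2]); B.append(m*t[2]-t[k])
    x,r,_,_=np.linalg.lstsq(np.array(A),np.array(B),rcond=None); return x,r
E
python3 - <<'E'
from h import *
import pickle
np.set_printoptions(precision=4,suppress=True)
T=pickle.load(open("top.pkl","rb"));S=pickle.load(open("side.pkl","rb"))
for n,s in(("T",T),("S",S)):
    box=(120,90,440,240) if n=="T" else (215,120,345,350)
    P,C,ok=cloud(s,box); r,g,b=C[...,0],C[...,1],C[...,2]
    blue=ok&(b>1.5*r)&(b>1.5*g)&(b>70); red=ok&(r>2*g)&(r>2*b)&(r>90); green=ok&(g>1.6*r)&(g>1.6*b)
    for nm,m in(("blue",blue),("red",red),("green",green)):
        k,lab,st,ce=cv2.connectedComponentsWithStats(m.astype(np.uint8))
        for i in range(1,k):
            if st[i,4]>8:
                q=P[lab==i]; print(n,nm,st[i,4],ce[i]+box[:2],np.median(q,0),q.min(0),q.max(0))
                if nm=="green" and st[i,4]>300:
                    rc=cv2.minAreaRect((q[np.abs(q[:,2]-.072)<.01,:2]*1000).astype(np.float32)); print("rect",rc)
x,r=tri(T,(401,192.7),S,(255.6,252.8)); print("tri head top",x,r)
P,C,ok=cloud(T,(0,0,512,384)); m=(np.abs(P[...,2])<.02); print("table",np.median(P[...,2][m]),P[...,2][m].std())
# rest heightmap
P,C,ok=cloud(T,(258,168,320,218))
print((P[::2,::2,2]*1000).astype(int))
E
```

```text
T blue 20 [136.4 153.4] [0.5951 0.4446 0.0288] [0.5834 0.4403 0.0167] [0.6077 0.4491 0.0337]
T blue 136 [205.5662 173.5   ] [0.5395 0.2282 0.017 ] [0.5156 0.2145 0.0103] [0.5632 0.2445 0.0229]
T blue 26 [187.4615 174.5   ] [0.5322 0.2799 0.0479] [0.5164 0.2758 0.0155] [0.5439 0.2847 0.0601]
T blue 22 [400.1364 192.3182] [ 0.4822 -0.3141  0.2034] [ 0.4745 -0.3211  0.1962] [ 0.4878 -0.3093  0.2073]
T red 333 [283.1502 101.3213] [ 0.7616 -0.0035  0.0556] [ 0.7414 -0.0408  0.0131] [0.7977 0.0287 0.1231]
T red 74 [266.0405 185.8243] [0.502  0.041  0.0627] [0.4893 0.0255 0.0429] [0.515  0.0557 0.0787]
T red 15 [234.2    232.1333] [0.362  0.1316 0.0734] [0.356  0.1231 0.0495] [0.3651 0.1373 0.0822]
T green 969 [384.6326 196.5253] [ 0.4767 -0.3086  0.0725] [ 0.4356 -0.4067  0.0649] [ 0.5297 -0.2218  0.082 ]
rect ((481.74371337890625, -314.9639587402344), (178.01150512695312, 65.6034164428711), 78.75035858154297)
S blue 19 [272.1579 153.7368] [0.5932 0.4426 0.0225] [0.5855 0.4367 0.0152] [0.6052 0.4497 0.0295]
S blue 32 [258.0625 173.7812] [0.5305 0.2798 0.0336] [0.5229 0.2753 0.0145] [0.5403
[... 4292 characters left out ...]
 12   13   13   14   12   -3    3
     0   -1    0]
 [   4   -5   -1   -2    2    0   -1   -2    0    0    1    0    2    2
    -1    5    7   11   13   10   13   14   11   12   16   18    0   -3
     2   -2   -1]
 [  -1    0   -3    1    1   -3    3    0   -3    7    1   -2    0   -4
    -3    2    0    3    3    3   13   14   10   11    9   -1    2    0
    -3   -4    3]
 [   1   -1    2    0    2   -3    3    0    0   -1   -8    1    1    2
     3    0    2    0   -5    4    0   -2   -3    2   11    1    1    0
     0    2    3]
 [  -3    0    0    0   -3    2    1    1    1    2    0    0    0   -1
     0    0   -4   -3    0    0   -1    3    4    3   -1   -1   -2    4
     0   -3    3]]
```

```bash
python3 - <<'E'
from h import *
import pickle
np.set_printoptions(precision=1,suppress=True,linewidth=150)
T=pickle.load(open("top.pkl","rb"));S=pickle.load(open("side.pkl","rb"))
def rect(P,m,k=0):
    m=m.astype(np.uint8)
    if k: m=cv2.morphologyEx(m,cv2.MORPH_OPEN,np.ones((k,k),np.uint8))
    n,lab,st,ce=cv2.connectedComponentsWithStats(m); i=1+st[1:,4].argmax()
    return cv2.minAreaRect((P[lab==i][:,:2]*1000).astype(np.float32)),st[i,4]
P,C,ok=cloud(T,(258,168,320,218)); z=P[...,2]
print("rest base",rect(P,ok&(z>.006)&(z<.3),3))
rb=np.radians(np.array(rect(P,ok&(z>.006)&(z<.3),3)[0][2])); 
for a in(rb,rb-np.pi/2):
  if abs(a)<.6: yaw=a
print("yaw",np.degrees(yaw))
Rz=np.array([[np.cos(yaw),np.sin(yaw)],[-np.sin(yaw),np.cos(yaw)]])
q=P[ok&(z>.03)&(z<.2)]*1000; c=C[ok&(z>.03)&(z<.2)]
loc=q.copy(); loc[:,:2]=q[:,:2]@Rz.T
for lo in range(int(loc[:,1].min()),int(loc[:,1].max())+1,5):
    m=(loc[:,1]>=lo)&(loc[:,1]<lo+5)
    if m.any(): o=np.argsort(loc[m,0]); print(lo,loc[m,0][o],loc[m,2][o].astype(int))
P,C,ok=cloud(T,(115,85,225,225)); z=P[...,2]
print("dock",rect(P,ok&(z>.005)&(z<.3),9)); 
print("roof",rect(P,ok&(z>.065)&(z<.11),3)); print("strip",rect(P,ok&(z>.085)&(z<.11),2))
d=C.sum(-1)
hm=ok&(z>.03)&(z<.09)&(d<150)&(P[...,0]<.5)&(P[...,1]<.4); q=P[hm]*1000; print("handle",hm.sum(),np.median(q,0),cv2.minAreaRect(q[:,:2].astype(np.float32)))
# tray plate: between landing and roof
m=ok&(z>.0125)&(z<.034)&(P[...,0]<.6)&(d<480); print("tray",rect(P,m,5))
for r in range(45,140,3): print(r+85,"".join("%3d"%(v*1000) if v<.2 else " --" for v in z[r,10:108:2]))
E
```

```text
rest base (((486.77947998046875, -22.014122009277344), (160.85585021972656, 100.56023406982422), 77.81838989257812), np.int32(1472))
yaw -12.181610107421871
18 [467.2 468.1 470.5 470.9 473.9 476.6 479.  480.5 482.3 482.8 485.4 488.2 491.  493.7 494.1] [136 133 129 133 129 130 133 125 128 130 132 132 131 132 134]
23 [466.  466.3 469.2 471.9 472.8 474.9 475.4 477.4 478.2 480.3 481.2 484.  484.1 486.  487.1 489.5 489.8 492.2 492.7 495.4] [133 137 136 136 134 134 136 136 135 135 132 132 137 139 136 132 136 133 134 135]
28 [465.6 465.8 468.2 468.2 468.5 471.  471.3 473.2 474.1 476.8 479.7 482.  483.1 484.9 485.6 487.4 488.4 491.6 494.5 494.7] [123 128 125 132 137 132 136 137 135 136 135 138 134 137 137 139 136 132 131 135]
33 [467.  467.4 468.3 470.1 470.4 471.8 471.9 474.9 475.5 477.5 478.5 480.3 481.3 483.9 486.3 489.4 490.8 493.8 494. ] [130 118  58 126 131 138 144 141 142 143 139 142 139 140 144 140 133 125 130]
38 [466.3 467.6 469.3 470.  472.3 472.4 473.  473.5 475.3 476.7 479.5 481.9 482.4 484.5 485.1 487.3 488.5 490.2 493.8] [124  59 121 120 125 118 148 150 151 145 143 147 149 148
[... 9448 characters left out ...]
 0  1  2  3 -4  0 64 62 65 65 66 64 65 65 63 60 19  2 -3  0  1 -2 -5 -1  0  2  0  1  1 -2 -3
214  -6 -6 -1  0 -2 -1  4  0 -3  0  0 -1 -2 -1  2 -3 11  0  3 -1  5 -1 66 68 65 65 48 30 12 -1  2  1  0 -2  3 -1  0 -1  4 -1  0 -2  0 -1 -1  3  6  1  3
217   2 -1 -7 -2  0 -2  2  5  1  3  0 -2 -5  0 -2  0 -2  0  0 -1  2  1  0  3  1  1  0 -6 -2 -3 -4 -1  4  1 -2  0  0 -1  0 -7  0 -3 -4  1  1  0 -2 -2 -1
220   0 -1  0  1 -1  0 -1  0  2  0  0  4  4 -3  0  0  3 -3 -1  0  4 -4  2  0 -1 -6  3  0  2 -1  0  5 -3  0 -2  1  0 -2  0  2 -1 -4  0 -2  3  1  3  4 -1
223   0 -3  1 -4  5  0  0  1  0  0  1 -2 -3 -2  4  0 -1  0  2  0  0  0 -3 -1  1  0  0 -4  0  3 -4  0  0 -1 -2 -4 -3 -3 -3  0  1  2 -2  0 -3  2  3  5  3
```

```bash
cat >> h.py <<'E'
from scipy.spatial.transform import Rotation as Ro
def plan(pts,o=None):
    "pts: (x,y,z of grasp point in mm, yaw) -> tool-axis shifts (mm) and turn (deg) from the present pose"
    o=o or get_obs(); R=Ro.from_euler("xyz",o["tcp_rot"],degrees=True).as_matrix(); p=np.array(o["tcp_pos"])*1000
    print("t",round(o["time"],2),"grasp",(p+R@[0,0,167]).round(1),"rot",np.round(o["tcp_rot"],2),"gap",round(o["finger_gap"]*1000,1),"F",np.round(o["contact_force"],1))
    for x,y,z,w in pts:
        d=R.T@(np.array([x,y,z+167])-p); t=(o["tcp_rot"][2]-w+180)%360-180
        print(d.round(1),round(t,1))
E
python3 - <<'E'
from h import *
plan([(482,-315,260,78.7),(482,-315,182,78.7)])
E
```

```text
t 0.1 grasp [ 204.9 -510.1  237.3] rot [-179.94   -0.     21.88] gap 93.2 F [0.7 0.4 0.3]
[329.9 -78.  -22.6] -56.8
[329.9 -77.9  55.4] -56.8
```

drive_tool(
  commands=[
    [[10,0,-22],-5],
    [[45,-10,-22],-13],
    [[85,-20,-22],-21],
    [[130,-30,-22],-29],
    [[175,-41,-22],-37],
    [[220,-52,-22],-45],
    [[265,-62,-22],-52],
    [[300,-71,-22],-56.8],
    [[322,-76,-22],-56.8],
    [[330,-78,-22],-56.8],
    [[330,-78,-22],-56.8],
  ],
  hand=1,
)

```text
time: 1.2
tcp_pos: [0.4824, -0.3147, 0.426]
tcp_rot: [-179.9, -0.1, 78.7]
contact_force: [-0.1, -0.3, 0.1]
finger_gap: 0.0929
```

```bash
python3 - <<'E'
from h import *
plan([(482,-315,220,78.7),(482,-315,182,78.7)])
S=snapshot("side"); T=snapshot("top")
a=cv2.resize(S["color"][150:330,190:330],None,fx=3,fy=3,interpolation=cv2.INTER_CUBIC)
b=cv2.resize(T["color"][130:270,330:450],None,fx=3,fy=3,interpolation=cv2.INTER_CUBIC)
w=np.zeros((540,790,3),np.uint8); w[:,:420]=a; w[:420,425:785]=b
cv2.imwrite("pics/g1.png",w[:,:,::-1])
E
```

```text
t 1.2 grasp [ 482.2 -314.4  259. ] rot [-1.7993e+02 -6.0000e-02  7.8720e+01] gap 92.9 F [-0.1 -0.3  0.1]
[-0.4 -0.2 39. ] 0.0
[-0.5 -0.2 77. ] 0.0
```

View pics/g1.png

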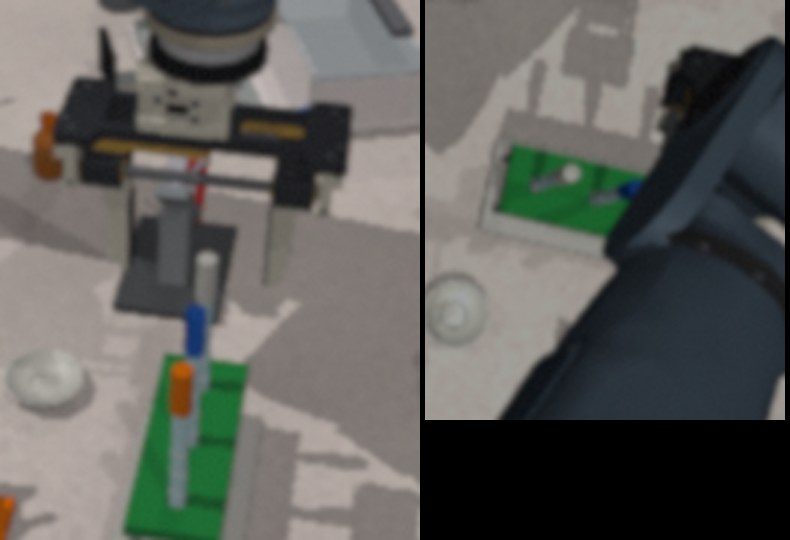

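The fingers (crop columns 130 and 275) straddle the blue head at (196,330), so I go down and grip.

drive_tool(
  commands=[
    [[0,0,20],0],
    [[0,0,45],0],
    [[0,0,65],0],
    [[0,0,77],0],
    [[0,0,77],0],
  ],
  hand=1,
)

```text
time: 1.8
tcp_pos: [0.4806, -0.316, 0.348]
tcp_rot: [-179.8, -0.1, 78.6]
contact_force: [0.2, 0.4, -0.5]
finger_gap: 0.0929
```

drive_tool(
  commands=[
    [[0,0,0],0],
    [[0,0,0],0],
    [[0,0,0],0],
    [[0,0,0],0],
    [[0,0,0],0],
    [[0,0,0],0],
    [[0,0,0],0],
    [[0,0,0],0],
  ],
  hand=0,
  force=8,
)

```text
time: 2.6
tcp_pos: [0.4806, -0.316, 0.348]
tcp_rot: [-179.8, -0.1, 78.6]
contact_force: [0.8, -0.8, 0.1]
finger_gap: 0.0336
```

drive_tool(
  commands=[
    [[0,0,0],0],
    [[0,0,0],0],
    [[0,0,0],0],
    [[0,0,0],0],
    [[0,0,0],0],
  ],
)

```text
time: 3.1
tcp_pos: [0.4806, -0.316, 0.348]
tcp_rot: [-179.8, -0.1, 78.6]
contact_force: [1.9, 0.4, -0.8]
finger_gap: 0.0155
```

drive_tool(
  commands=[
    [[0,0,-10],0],
    [[0,0,-30],0],
    [[0,0,-55],0],
    [[0,0,-85],0],
    [[0,0,-120],0],
    [[0,0,-155],0],
    [[0,0,-178],0],
    [[0,0,-183],0],
    [[0,0,-183],0],
  ],
)

```text
time: 4.0
tcp_pos: [0.4809, -0.3163, 0.5313]
tcp_rot: [-179.9, -0.1, 78.6]
contact_force: [0.4, 0.4, -1.2]
finger_gap: 0.0156
```

```bash
cat >> h.py <<'E'
RY=-12.2; RM=np.array([487.1,-20.2])
def rest(x,y): # rest-frame offset from rest_mid -> world xy
    a=np.radians(RY); return RM+[np.cos(a)*x-np.sin(a)*y, np.sin(a)*x+np.cos(a)*y]
def rp(y,z,x=0): return (*rest(x,y),z,90+RY)
E
python3 - <<'E'
from h import *
plan([rp(56,365),rp(56,235)])
import pickle
S=snapshot("side"); pickle.dump(S,open("s2.pkl","wb"))
P,C,ok=cloud(S,(0,0,512,384)); r,g,b=C[...,0],C[...,1],C[...,2]
m=ok&(b>1.5*r)&(b>1.5*g)&(b>70)&(P[...,2]>.25)&(P[...,1]<0); q=P[m]; v,u=np.nonzero(m); print(m.sum(),np.median(q,0),q[:,2].min(),q[:,2].max(),u.mean(),v.min(),v.max())
E
```

```text
t 4.0 grasp [ 480.5 -316.   364.3] rot [-1.7986e+02 -9.0000e-02  7.8560e+01] gap 15.6 F [ 0.4  0.4 -1.2]
[ 3.474e+02 -5.190e+01 -1.000e-01] 0.8
[347.3 -51.6 129.9] 0.8
141 [ 0.47893316 -0.32085963  0.37057842] 0.34746684476627576 0.6681683036106157 244.91489361702128 0 198
```

drive_tool(
  commands=[
    [[10,-1,0],0.2],
    [[35,-5,0],0.4],
    [[70,-10,0],0.6],
    [[110,-16,0],0.8],
    [[150,-22,0],0.8],
    [[190,-28,0],0.8],
    [[230,-34,0],0.8],
    [[270,-40,0],0.8],
    [[305,-46,0],0.8],
    [[332,-50,0],0.8],
    [[345,-52,0],0.8],
    [[347,-52,0],0.8],
  ],
)

```text
time: 5.25
tcp_pos: [0.4986, 0.0352, 0.5304]
tcp_rot: [-179.7, -0.1, 77.9]
contact_force: [0.5, -1.0, -1.6]
finger_gap: 0.0156
```

```bash
python3 - <<'E'
from h import *
plan([rp(56,300),rp(56,235),rp(50,235)])
S=snapshot("side");T=snapshot("top")
print(w2px(S,[*(rest(0,56)/1000),.19]),w2px(S,[*(RM/1000),.135]))
a=cv2.resize(S["color"][90:260,190:330],None,fx=3.5,fy=3.5,interpolation=cv2.INTER_CUBIC)
b=cv2.resize(T["color"][140:240,230:330],None,fx=3,fy=3,interpolation=cv2.INTER_CUBIC)
w=np.zeros((600,800,3),np.uint8); w[:595,:490]=a; w[:300,495:795]=b
cv2.imwrite("pics/g2.png",w[:,:,::-1])
E
```

```text
t 5.25 grasp [497.8  35.7 363.4] rot [-1.7969e+02 -1.2000e-01  7.7860e+01] gap 15.6 F [ 0.5 -1.  -1.6]
[-0.7  0.8 63.4] 0.1
[ -0.8   1.1 128.4] 0.1
[ -6.8   1.1 128.4] 0.1
(np.float64(254.16208469013293), np.float64(172.1886572213726)) (np.float64(250.26866638422828), np.float64(199.5640923448167))
```

View pics/g2.png

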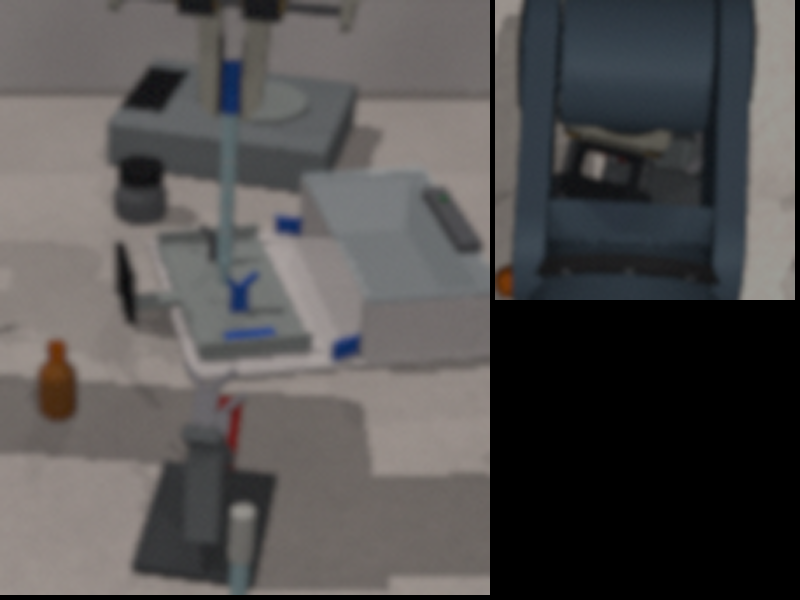

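The foot at side-image pixel (254,168.6) matches my prediction of (254.2,172), so lateral alignment with the rest is good. Next I descend beside the lower saddle.

drive_tool(
  commands=[
    [[-1,1,20],0],
    [[-2,1,50],0],
    [[-3,1,80],0],
    [[-3,1,105],0],
    [[-3,1,120],0],
    [[-3,1,127],0],
    [[-3,1,127],0],
  ],
  force=5,
)

```text
time: 6.05
tcp_pos: [0.4986, 0.0301, 0.4031]
tcp_rot: [-179.6, -0.1, 77.7]
contact_force: [0.4, 0.4, 0.2]
finger_gap: 0.0159
```

```bash
python3 - <<'E'
from h import *
L=147; pts=[]
for th in range(0,50,5):
    a=np.radians(th); k=th/45
    pts.append(rp(50.1-1.3*k-L*np.sin(a),87.5-1.3*k+L*np.cos(a)))
plan(pts)
E
```

```text
t 6.05 grasp [497.6  30.6 236.1] rot [-1.7964e+02 -8.0000e-02  7.7710e+01] gap 15.9 F [0.4 0.4 0.2]
[-1.5 -0.6  1.6] -0.1
[-14.5  -0.6   2.3] -0.1
[-27.3  -0.5   4.1] -0.1
[-40.   -0.5   7. ] -0.1
[-52.4  -0.4  11. ] -0.1
[-64.4  -0.4  16. ] -0.1
[-75.9  -0.3  22.1] -0.1
[-86.9  -0.3  29.1] -0.1
[-97.2  -0.2  37. ] -0.1
[-1.068e+02 -1.000e-01  4.580e+01] -0.1
```

drive_tool(
  commands=[
    [[-2,-1,1.5],0],
    [[-8,-1,2],0],
    [[-14,-1,2.3],0],
    [[-21,-0.5,3.2],0],
    [[-27,-0.5,4],0],
    [[-34,-0.5,5.5],0],
    [[-40,-0.5,7],0],
    [[-46,-0.5,9],0],
    [[-52,-0.5,11],0],
    [[-52,-0.5,11],0],
  ],
  force=4,
)

```text
time: 7.05
tcp_pos: [0.4868, -0.0212, 0.3917]
tcp_rot: [-179.6, -0.1, 77.7]
contact_force: [0.2, 0.7, -0.8]
finger_gap: 0.0155
```

```bash
python3 - <<'E'
from h import *
L=147; pts=[]
for th in (20,25,30,35,40,45):
    a=np.radians(th); k=th/45
    pts.append(rp(50.1-1.3*k-L*np.sin(a),87.5-1.3*k+L*np.cos(a)))
plan(pts)
S=snapshot("side")
save(S,"g3.png",(210,110,310,250),4)
E
```

```text
t 7.05 grasp [485.7 -20.7 224.7] rot [-1.7961e+02 -7.0000e-02  7.7670e+01] gap 15.5 F [ 0.2  0.7 -0.8]
[ 0.3  0.1 -0.3] -0.1
[-11.7   0.2   4.7] -0.1
[-23.3   0.2  10.8] -0.1
[-34.2   0.3  17.8] -0.1
[-44.6   0.4  25.7] -0.1
[-54.2   0.5  34.5] -0.1
```

View pics/g3.png

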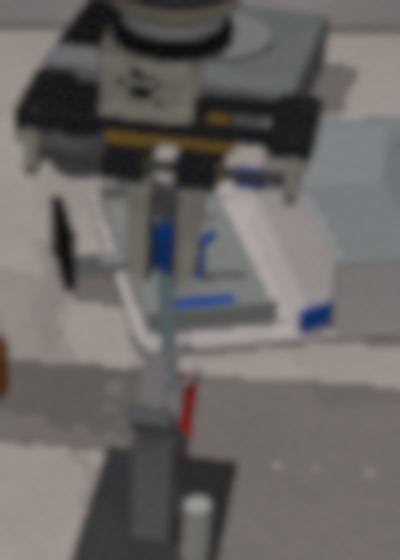

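The head is at crop (163,222–272), with the stem running down into the saddles. I'll check the tilt by depth along the stem.

```bash
cat >> h.py <<'E'
def stem(s,u0,v0,v1):
    for v in range(v0,v1,3):
        q=[px2w(s,u,v) for u in range(u0-1,u0+2)]; print(v,(np.median(q,0)*1000).round(0))
E
python3 - <<'E'
from h import *
S=snapshot("side"); stem(S,251,164,206)
E
```

```text
164 [512. 382.  13.]
167 [486. -24. 242.]
170 [486. -28. 235.]
173 [486. -27. 225.]
176 [487. -21. 212.]
179 [488. -13. 198.]
182 [488.  -8. 185.]
185 [489.  -5. 173.]
188 [489.  -2. 161.]
191 [490.   5. 147.]
194 [490.   8. 134.]
197 [491.  13. 120.]
200 [487. -53. 157.]
203 [487. -57. 149.]
```

The tilt is about 18°, as planned. I continue to 45°.

drive_tool(
  commands=[
    [[-6,0,2],0],
    [[-12,0,4.7],0],
    [[-17.5,0,7.6],0],
    [[-23,0,10.8],0],
    [[-29,0,14.2],0],
    [[-34,0,17.8],0],
    [[-39.5,0.3,21.6],0],
    [[-44.6,0.3,25.7],0],
    [[-49.5,0.3,30],0],
    [[-54,0.5,34.5],0],
    [[-54,0.5,34.5],0],
  ],
)

```text
time: 8.25
tcp_pos: [0.4755, -0.0739, 0.3567]
tcp_rot: [-179.6, -0.1, 77.7]
contact_force: [-0.5, 0.1, -1.2]
finger_gap: 0.0157
```

```bash
python3 - <<'E'
from h import *
plan([rp(-53,188)])
S=snapshot("side"); print(w2px(S,[*(rest(0,-53)/1000),.188])); stem(S,249,170,206)
save(S,"g4.png",(210,110,310,250),4)
E
```

```text
t 8.25 grasp [474.4 -73.4 189.7] rot [-1.7957e+02 -8.0000e-02  7.7660e+01] gap 15.7 F [-0.5  0.1 -1.2]
[ 1.9 -0.   1.7] -0.1
(np.float64(247.4585300426063), np.float64(194.2486446123754))
170 [499. 338.  14.]
173 [ 476. -110.  276.]
176 [ 476. -109.  267.]
179 [ 479. -110.  259.]
182 [495. 255.  16.]
185 [495. 235.  17.]
188 [493. 197.  30.]
191 [479. -88. 209.]
194 [479. -83. 197.]
197 [479. -84. 187.]
200 [480. -84. 178.]
203 [479. -84. 169.]
```

View pics/g4.png

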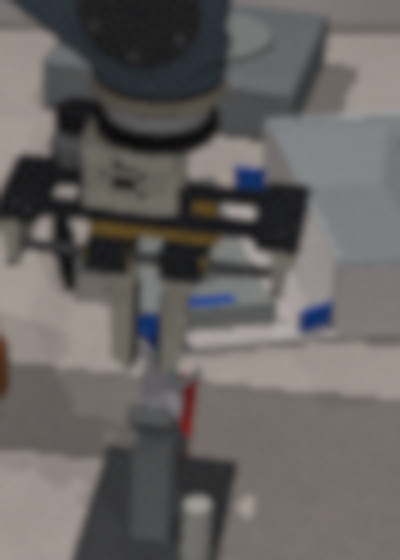

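drive_tool(
  commands=[
    [[1,0,1],0],
    [[2,0,2],0],
    [[3,0,3],0],
    [[3,0,3.5],0],
    [[3,0,3.5],0],
  ],
  force=3,
)

```text
time: 8.8
tcp_pos: [0.4763, -0.0706, 0.3537]
tcp_rot: [-179.6, -0.1, 77.7]
contact_force: [0.5, -3.0, 2.7]
finger_gap: 0.0158
```

drive_tool(
  commands=[
    [[0,0,0],0],
    [[0,0,0],0],
    [[0,0,0],0],
    [[0,0,0],0],
  ],
  hand=0.3,
)

```text
time: 9.2
tcp_pos: [0.4762, -0.0705, 0.3535]
tcp_rot: [-179.6, -0.1, 77.7]
contact_force: [0.2, 0.3, -0.5]
finger_gap: 0.0279
```

```bash
python3 - <<'E'
from h import *
plan([rp(-53,188),rp(-53,290),rp(7,290),rp(7,128)])
E
```

```text
t 9.2 grasp [475.1 -70.  186.5] rot [-1.7959e+02 -9.0000e-02  7.7670e+01] gap 27.9 F [ 0.2  0.3 -0.5]
[-1.5 -0.  -1.5] -0.1
[  -1.3   -0.8 -103.5] -0.1
[  58.7   -0.9 -103.4] -0.1
[58.4  0.3 58.6] -0.1
```

drive_tool(
  commands=[
    [[0,0,-20],0],
    [[0,0,-50],0],
    [[0,0,-80],0],
    [[0,0,-103],0],
    [[0,0,-103],0],
  ],
  hand=0.8,
)

```text
time: 9.7
tcp_pos: [0.4772, -0.0709, 0.4592]
tcp_rot: [-179.9, -0.1, 77.7]
contact_force: [-0.2, 0.6, -0.5]
finger_gap: 0.0634
```

```bash
python3 - <<'E'
from h import *
plan([rp(7,290),rp(7,128)])
S=snapshot("side"); P,C,ok=cloud(S,(220,170,290,240)); r,g,b=C[...,0],C[...,1],C[...,2]
m=ok&(b>1.5*r)&(b>1.5*g)&(b>60)&(P[...,1]<.1); q=P[m]*1000; v,u=np.nonzero(m); print(len(q),q.mean(0),q.min(0),q.max(0),u.min()+220,u.max()+220,v.min()+170,v.max()+170)
for s in(95,75,55): print(s,w2px(S,[*(rest(0,-.707*s)/1000),.135+.000707*s]),rest(0,-.707*s),135+.707*s)
E
```

```text
t 9.7 grasp [476.9 -70.5 292.2] rot [-1.7987e+02 -9.0000e-02  7.7680e+01] gap 63.4 F [-0.2  0.6 -0.5]
[58.6 -1.1  2.3] -0.1
[ 58.4  -0.8 164.3] -0.1
24 [475.8767164  -85.11156187 197.6816892 ] [471.15364609 -90.70379153 185.09921447] [482.29521573 -77.73781863 203.823932  ] 246 250 191 197
95 (np.float64(246.6474614707481), np.float64(192.71448680754455)) [472.90637005 -85.84813854] 202.165
75 (np.float64(247.45712226145093), np.float64(194.24598175682655)) [475.89450267 -72.02747779] 188.025
55 (np.float64(248.24042619444745), np.float64(195.7276220077959)) [478.88263529 -58.20681705] 173.885
```

Seated: the head top at (≈473,−88,203) fits the model. Next I fit the tray pose from the unobstructed first pictures.

```bash
python3 - <<'E'
from h import *
import pickle
np.set_printoptions(precision=1,suppress=True,linewidth=150)
T=pickle.load(open("top.pkl","rb"));S=pickle.load(open("side.pkl","rb"))
def line(q):
    vx,vy,x,y=cv2.fitLine(q[:,:2].astype(np.float32),cv2.DIST_HUBER,0,.01,.01).ravel(); return np.degrees(np.arctan2(vy,vx)),(x,y)
for n,s,box in(("T",T,(115,85,225,225)),("S",S,(215,140,290,200))):
    P,C,ok=cloud(s,box); P=P*1000; x,y,z=P[...,0],P[...,1],P[...,2]
    a=np.radians(9); lx=np.cos(a)*(x-535)+np.sin(a)*(y-300); ly=-np.sin(a)*(x-535)+np.cos(a)*(y-300)
    rim=ok&(z>23)&(z<36)&(abs(lx)<50)
    for nm,m in(("rim+",rim&(ly>90)&(ly<125)),("rim-",rim&(ly<-90)&(ly>-125))):
        if m.sum()>5: print(n,nm,m.sum(),line(P[m]),"local",np.median(lx[m]),np.percentile(ly[m],[10,50,90]))
    no=ok&(z>36)&(z<75)&(abs(lx)<40)
    for nm,m in(("grey",no&(ly>40)&(ly<90)),("blue",no&(ly>-60)&(ly<-10)),("handle",ok&(z>45)&(z<80)&(lx<-90)&(abs(ly)<60))):
        if m.sum()>3: print(n,nm,m.sum(),"lx %s ly %s"%(np.percentile(lx[m],[5,50,95]),np.percentile(ly[m],[5,50,95])),"mid",(lx[m].min()+lx[m].max())/2,P[m].mean(0),line(P[m])[0])
    neck=ok&(z>11)&(z<24)&(lx<-65)&(lx>-98)&(abs(ly)<40)
    if neck.sum()>3: print(n,"neck",np.percentile(ly[neck],[5,50,95]),neck.sum())
    # front edge of plate
    bl=ok&(C[...,2]>1.5*C[...,0])&(C[...,2]>70)&(z<26)&(abs(lx)<40)&(abs(ly)<105); print(n,"bluepatch",cv2.minAreaRect(P[bl][:,:2].astype(np.float32)),np.median(lx[bl]),np.median(ly[bl]))
E
```

```text
T rim+ 25 (np.float32(9.411192), (np.float32(505.82883), np.float32(420.60876))) local -9.315657312122735 [122.6 123.7 124.4]
T rim- 29 (np.float32(9.144819), (np.float32(544.46295), np.float32(208.97011))) local -9.264231616155538 [-92.4 -91.4 -90.4]
T grey 40 lx [-26.1  -8.6   5.8] ly [78.1 81.2 86.5] mid -10.03263437828514 [512.7 379.3  50.5] 9.2833185
T blue 41 lx [-25.2  -7.8   8.5] ly [-21.8 -17.8 -13.8] mid -9.247774626294616 [529.3 281.2  51.6] 6.7564135
T handle 88 lx [-121.8 -117.2 -112.4] ly [-16.6  14.4  46.1] mid -117.00347840788095 [416.9 296.4  64.1] -78.92904
T neck [-7.8 15.5 26. ] 80
T bluepatch ((535.7588500976562, 247.76943969726562), (50.896812438964844, 68.6983871459961), 11.71458911895752) -6.217817768431367 -70.49585603086707
S rim+ 15 (np.float32(11.327282), (np.float32(526.1116), np.float32(421.7658))) local 19.936999554395694 [118.1 122.1 124.2]
S rim- 42 (np.float32(9.586148), (np.float32(545.89386), np.float32(207.57793))) local -3.45058741938496 [-95.5 -93.  -90.8]
S grey 30 lx [-25.   -8.7   4.8] ly [74.  79.6 88.1] mid -9.767481893028677 [512.6 378.2  45.9] 13.37907
S blue 34 lx [-23.9  -6.1   7.7] ly [-22.6 -17.5 -11.7] mid -8.151387337819246 [530.7 281.6  46.1] 13.543732
S handle 61 lx [-122.3 -118.7 -111.8] ly [-18.6   4.3  49.1] mid -116.95398055579707 [417.1 289.9  58.2] -76.90639
S neck [ 2.1 14.8 27.2] 39
S bluepatch ((529.58642578125, 253.69679260253906), (43.256107330322266, 58.19142150878906), 27.737146377563477) -8.072400141151569 -58.35910445588258
```

drive_tool(
  commands=[
    [[15,0,1],0],
    [[40,-0.5,2],0],
    [[57,-1,15],0],
    [[58.5,-1,45],0],
    [[58.5,-1,85],0],
    [[58.5,-1,125],0],
    [[58.5,-1,152],0],
    [[58.5,-0.8,164],0],
    [[58.5,-0.8,164],0],
  ],
  hand=0.8,
)

```text
time: 10.65
tcp_pos: [0.4874, -0.013, 0.2917]
tcp_rot: [-179.5, -0.1, 77.7]
contact_force: [-0.0, 0.1, 0.7]
finger_gap: 0.0744
```

drive_tool(
  commands=[
    [[0,0,0],0],
    [[0,0,0],0],
    [[0,0,0],0],
    [[0,0,0],0],
    [[0,0,0],0],
    [[0,0,0],0],
    [[0,0,0],0],
    [[0,0,0],0],
    [[0,0,0],0],
    [[0,0,0],0],
  ],
  hand=0,
  force=8,
)

```text
time: 11.65
tcp_pos: [0.489, -0.013, 0.2929]
tcp_rot: [-179.9, -0.1, 77.7]
contact_force: [9.7, 3.0, 3.1]
finger_gap: 0.0118
```

drive_tool(
  commands=[
    [[0,0,-5],0],
    [[0,0,-15],0],
    [[0,0,-35],0],
    [[0,0,-65],0],
    [[0,0,-95],0],
    [[0,0,-115],0],
    [[0,0,-120],0],
    [[0,0,-120],0],
  ],
)

```text
time: 12.45
tcp_pos: [0.489, -0.0133, 0.4133]
tcp_rot: [-179.9, -0.1, 77.7]
contact_force: [-0.2, 0.0, -0.7]
finger_gap: 0.0118
```

```bash
cat >> h.py <<'E'
TY=9.4; TN=np.array([523.3,314.9])
def tp(y,z,x=0): # tray-frame offset from nest, z world of grasp
    a=np.radians(TY); w=TN+[np.cos(a)*x-np.sin(a)*y, np.sin(a)*x+np.cos(a)*y]; return (*w,z,90+TY)
E
python3 - <<'E'
from h import *
plan([tp(20,260),tp(20,135)])
S=snapshot("side"); save(S,"g5.png",(200,100,330,240),4)
E
```

```text
t 12.45 grasp [488.8 -12.9 246.3] rot [-1.7992e+02 -1.5000e-01  7.7660e+01] gap 11.8 F [-0.2  0.  -0.7]
[346.6 -44.  -12.8] -21.7
[346.3 -43.8 112.2] -21.7
```

View pics/g5.png

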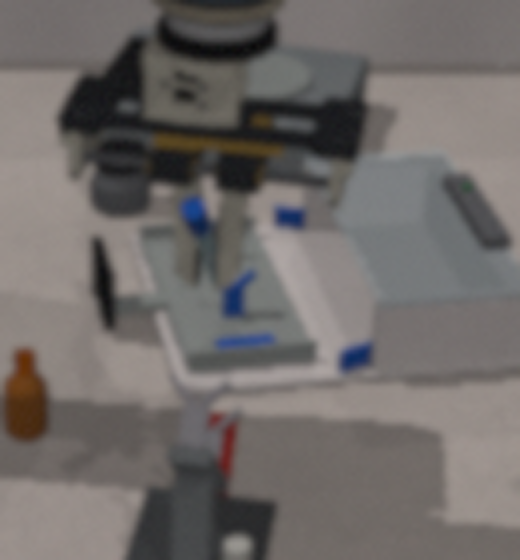

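The rod is held by its stem, tilted with the head (193,212) towards the camera. I carry it over the tray.

drive_tool(
  commands=[
    [[10,-1,-2],-1],
    [[35,-5,-6],-3],
    [[70,-9,-10],-6],
    [[110,-14,-12],-9],
    [[150,-19,-12],-12],
    [[190,-24,-12],-15],
    [[230,-29,-12],-18],
    [[270,-34,-12],-20],
    [[305,-39,-12],-21.7],
    [[332,-42,-12],-21.7],
    [[344,-44,-12],-21.7],
    [[346.5,-44,-12],-21.7],
  ],
)

```text
time: 13.7
tcp_pos: [0.5196, 0.3356, 0.4242]
tcp_rot: [-179.8, -0.2, 99.5]
contact_force: [-0.2, 0.0, -0.9]
finger_gap: 0.012
```

```bash
python3 - <<'E'
from h import *
plan([tp(18,150),tp(18,118),tp(17,108),tp(10,52)])
S=snapshot("side"); P,C,ok=cloud(S,(220,60,320,200)); r,g,b=C[...,0],C[...,1],C[...,2]
m=ok&(b>1.5*r)&(b>1.5*g)&(b>60)&(P[...,2]>.15); q=P[m]*1000; print(m.sum(),np.median(q,0).round(0),q.min(0).round(0),q.max(0).round(0))
save(S,"g6.png",(190,50,330,200),4)
E
```

```text
t 13.7 grasp [518.9 336.  257.3] rot [-1.798e+02 -1.600e-01  9.946e+01] gap 12.0 F [-0.2  0.  -0.9]
[ -3.4   0.6 107.2] 0.1
[ -3.5   0.8 139.2] 0.1
[ -4.5   0.8 149.2] 0.1
[-11.7   1.  205.2] 0.1
26 [527. 263. 328.] [522. 256. 307.] [534. 278. 336.]
```

View pics/g6.png

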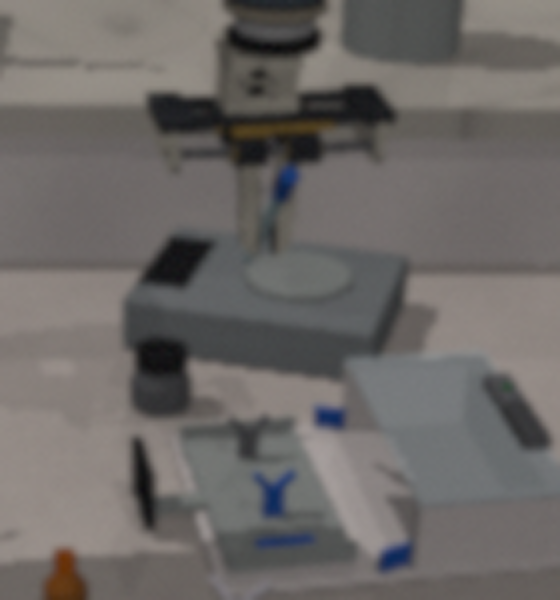

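The tilt is still 45° and the grip about 85 mm from the foot. I lower the rod to just above the grey notch.

drive_tool(
  commands=[
    [[-1,0,20],0],
    [[-2,0.5,55],0],
    [[-3,0.5,90],0],
    [[-3.5,0.7,120],0],
    [[-3.5,0.8,137],0],
    [[-4,0.8,142],0],
    [[-4,0.8,142],0],
  ],
  force=4,
)

```text
time: 14.45
tcp_pos: [0.5209, 0.3305, 0.2824]
tcp_rot: [-179.8, -0.1, 99.4]
contact_force: [-0.7, 0.0, 1.8]
finger_gap: 0.0115
```

```bash
python3 - <<'E'
from h import *
plan([tp(17,108),tp(13,80),tp(10,60),tp(10,52)])
S=snapshot("side"); save(S,"g7.png",(210,100,310,210),5)
E
```

```text
t 14.45 grasp [520.2 330.8 115.4] rot [-1.7977e+02 -1.4000e-01  9.9360e+01] gap 11.5 F [-0.7  0.   1.8]
[ 1.2 -0.1  7.4] -0.0
[-2.9 -0.  35.4] -0.0
[-6.   0.  55.4] -0.0
[-6.   0.1 63.4] -0.0
```

View pics/g7.png

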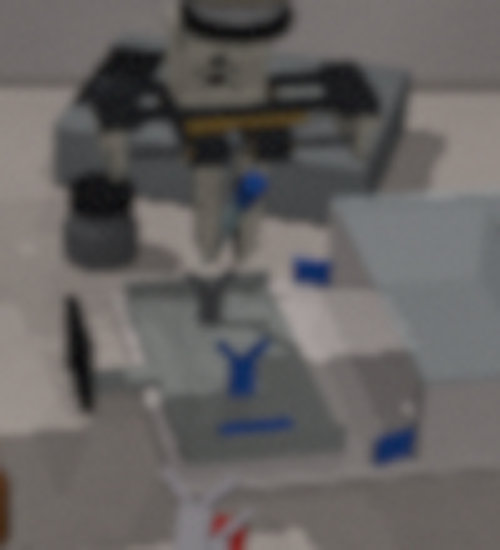

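The rod points straight at the grey notch (208,300). Next I lower it, levelling by contact.

drive_tool(
  commands=[
    [[1,0,4],0],
    [[0,0,9],0],
    [[-0.5,0,14],0],
    [[-1,0,19],0],
    [[-1.5,0,24],0],
    [[-2,0,29],0],
    [[-3,0,34],0],
    [[-3.5,0,38],0],
    [[-3.5,0,38],0],
  ],
)

```text
time: 15.4
tcp_pos: [0.5214, 0.3274, 0.2446]
tcp_rot: [-179.8, -0.2, 99.4]
contact_force: [0.4, -0.2, -0.0]
finger_gap: 0.0115
```

```bash
python3 - <<'E'
from h import *
plan([tp(10,60),tp(10,52)])
S=snapshot("side"); P,C,ok=cloud(S,(220,100,320,200)); r,g,b=C[...,0],C[...,1],C[...,2]
m=ok&(b>1.5*r)&(b>1.5*g)&(b>60)&(P[...,2]>.065)&(P[...,1]<.4); q=P[m]*1000; print(m.sum(),np.median(q,0).round(0),q.min(0).round(0),q.max(0).round(0))
E
```

```text
t 15.4 grasp [520.8 327.7  77.6] rot [-1.7981e+02 -1.6000e-01  9.9360e+01] gap 11.5 F [ 0.4 -0.2 -0. ]
[-2.7 -0.1 17.6] -0.0
[-2.7 -0.1 25.6] -0.0
15 [531. 236. 126.] [524. 232. 122.] [538. 243. 132.]
```

Tilt is now about 25°, as expected. I finish the lowering.

drive_tool(
  commands=[
    [[-1,0,5],0],
    [[-1.5,0,9],0],
    [[-2,0,13],0],
    [[-2.5,0,17],0],
    [[-3,0,20],0],
    [[-3,0,23],0],
    [[-3,0,25.5],0],
    [[-3,0,25.5],0],
  ],
  force=3,
)

```text
time: 16.25
tcp_pos: [0.5218, 0.3246, 0.2191]
tcp_rot: [-179.8, -0.2, 99.4]
contact_force: [1.7, -0.3, -0.6]
finger_gap: 0.0122
```

```bash
python3 - <<'E'
from h import *
plan([tp(10,52)])
S=snapshot("side"); P,C,ok=cloud(S,(220,100,320,200)); r,g,b=C[...,0],C[...,1],C[...,2]
m=ok&(b>1.5*r)&(b>1.5*g)&(b>60)&(P[...,2]>.04)&(P[...,1]<.4); q=P[m]*1000; print(m.sum(),np.median(q,0).round(0),q.min(0).round(0),q.max(0).round(0))
save(S,"g8.png",(210,100,310,210),5)
E
```

```text
t 16.25 grasp [521.2 324.9  52.1] rot [-1.7981e+02 -1.6000e-01  9.9370e+01] gap 12.2 F [ 1.7 -0.3 -0.6]
[ 0.2 -0.1  0.1] -0.0
41 [531. 234.  62.] [519. 222.  44.] [544. 285.  69.]
```

View pics/g8.png

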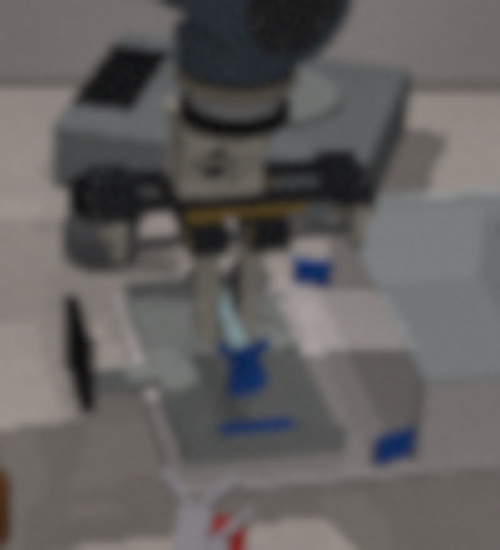

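The rod is nearly level, with its head over the blue notch (245,365). A small extra press, then release.

drive_tool(
  commands=[
    [[0,0,1],0],
    [[0,0,2],0],
    [[0,0,2],0],
  ],
)

```text
time: 16.6
tcp_pos: [0.5218, 0.3246, 0.2173]
tcp_rot: [-179.8, -0.2, 99.4]
contact_force: [-0.1, 0.2, 0.4]
finger_gap: 0.0118
```

drive_tool(
  commands=[
    [[0,0,0],0],
    [[0,0,0],0],
    [[0,0,0],0],
    [[0,0,0],0],
    [[0,0,-3],0],
    [[0,0,-3],0],
  ],
  hand=0.4,
)

```text
time: 17.2
tcp_pos: [0.5219, 0.3247, 0.2207]
tcp_rot: [-179.8, -0.2, 99.4]
contact_force: [1.0, 0.1, 0.0]
finger_gap: 0.0373
```

drive_tool(
  commands=[
    [[0,0,-15],0],
    [[0,0,-40],0],
    [[0,0,-75],0],
    [[0,20,-110],0],
    [[0,55,-130],0],
    [[0,95,-130],0],
    [[0,135,-130],0],
    [[0,165,-130],0],
    [[0,165,-130],0],
  ],
)

```text
time: 18.1
tcp_pos: [0.6873, 0.3507, 0.3504]
tcp_rot: [-179.9, -0.2, 99.3]
contact_force: [-1.1, -0.3, -0.5]
finger_gap: 0.0373
```

```bash
python3 - <<'E'
from h import *
import pickle
np.set_printoptions(precision=1,suppress=True,linewidth=150)
plan([tp(0,130,-108),tp(0,55,-108)])
S=snapshot("side");T=snapshot("top"); pickle.dump((S,T),open("p.pkl","wb"))
for n,s,box in(("T",T,(115,85,225,225)),("S",S,(215,130,300,200))):
    P,C,ok=cloud(s,box); P=P*1000; x,y,z=P[...,0],P[...,1],P[...,2]; r,g,b=C[...,0],C[...,1],C[...,2]
    a=np.radians(TY); lx=np.cos(a)*(x-TN[0])+np.sin(a)*(y-TN[1]); ly=-np.sin(a)*(x-TN[0])+np.cos(a)*(y-TN[1])
    m=ok&(b>1.5*r)&(b>1.5*g)&(b>60)&(z>45)&(abs(ly)<110)&(abs(lx)<40); print(n,"blue lx",np.percentile(lx[m],[5,50,95]),"ly",np.percentile(ly[m],[1,50,99]),"z",np.percentile(z[m],[50,95]))
    m=ok&(z>40)&(z<70)&(abs(lx)<12)
    for c in range(-100,105,10):
        k=m&(abs(ly-c)<5)
        if k.sum()>2: print(c,"lx %.1f z %.1f"%(np.median(lx[k]),np.median(z[k])),k.sum())
    k=ok&(z>45)&(z<80)&(lx<-90)&(lx>-125)&(abs(ly)<60); print("handle",k.sum(),np.median(lx[k]) if k.any() else 0)
a=cv2.resize(S["color"][110:210,210:310],None,fx=4,fy=4,interpolation=cv2.INTER_CUBIC)
b=cv2.resize(T["color"][90:215,125:225],None,fx=4,fy=4,interpolation=cv2.INTER_CUBIC)
w=np.zeros((500,800,3),np.uint8); w[:400,:400]=a; w[:,400:]=b
cv2.imwrite("pics/g9.png",w[:,:,::-1])
E
```

```text
t 18.1 grasp [687.  351.2 183.4] rot [-179.9   -0.2   99.3] gap 37.3 F [-1.1 -0.3 -0.5]
[  -9.2 -275.6   53.8] -0.1
[  -9.4 -275.5  128.8] -0.1
T blue lx [-5.8  0.7  7.1] ly [-93.5 -77.6 -58.8] z [58.5 61.6]
-90 lx 1.3 z 58.1 17
-80 lx -0.6 z 58.9 18
-70 lx 0.7 z 57.7 17
-60 lx 1.7 z 57.0 10
handle 0 0
S blue lx [-6.9 -1.7  5.2] ly [-96.9 -80.6 -59.3] z [54.4 58.3]
-100 lx -3.0 z 55.7 3
-90 lx 1.6 z 49.8 15
-80 lx -2.5 z 55.3 10
-70 lx -4.4 z 55.4 5
-60 lx -1.3 z 56.5 8
-50 lx -2.9 z 54.2 5
-40 lx -0.4 z 53.5 5
-30 lx -4.4 z 49.1 13
-20 lx -0.1 z 53.2 8
-10 lx -0.6 z 54.8 6
0 lx -2.2 z 52.7 5
10 lx -1.8 z 54.0 6
20 lx -1.4 z 54.3 7
40 lx -1.4 z 55.7 5
50 lx -2.9 z 54.2 7
60 lx -3.4 z 50.2 9
70 lx -4.7 z 50.1 5
handle 60 -109.74863126540461
```

View pics/g9.png

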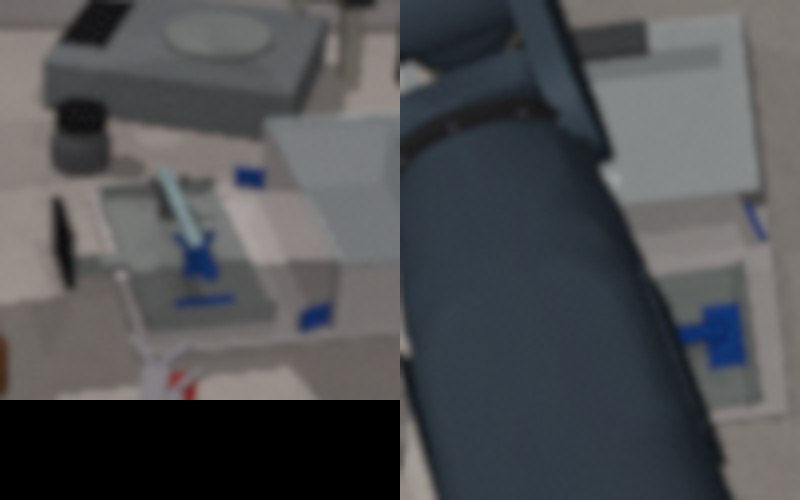

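The pipette lies level in both notches: its head spans y = −94 to −58 mm, x is about 0, and the height fits. Next I go to the handle.

drive_tool(
  commands=[
    [[0,-15,0],0],
    [[-1,-50,0],0],
    [[-3,-95,0],0],
    [[-5,-140,0],0],
    [[-6,-185,0],0],
    [[-8,-225,0],0],
    [[-9,-255,0],0],
    [[-9,-272,15],0],
    [[-9,-275.5,45],0],
    [[-9,-275.5,75],0],
    [[-9,-275.5,85],0],
    [[-9,-275.5,85],0],
  ],
)

```text
time: 19.4
tcp_pos: [0.4137, 0.2974, 0.2662]
tcp_rot: [-179.7, -0.1, 99.4]
contact_force: [-0.0, 0.8, 0.0]
finger_gap: 0.0376
```

```bash
python3 - <<'E'
from h import *
plan([tp(0,53,-108)])
S=snapshot("side"); save(S,"g10.png",(200,100,300,210),5)
P,C,ok=cloud(S,(215,130,260,200)); P=P*1000; d=C.sum(-1); m=ok&(d<130)&(P[...,2]>25)&(P[...,2]<70)&(P[...,0]>395)&(P[...,0]<440)&(P[...,1]>240)&(P[...,1]<350)
print(m.sum(),np.median(P[m],0),P[m].min(0),P[m].max(0))
E
```

```text
t 19.4 grasp [412.9 297.7  99.2] rot [-1.7974e+02 -1.4000e-01  9.9380e+01] gap 37.6 F [-0.   0.8  0. ]
[-0.8  3.2 46.2] -0.0
47 [417.05870526 268.82314378  54.01050082] [413.56836219 260.45718677  26.14274394] [423.81928181 311.807358    65.77536796]
```

View pics/g10.png

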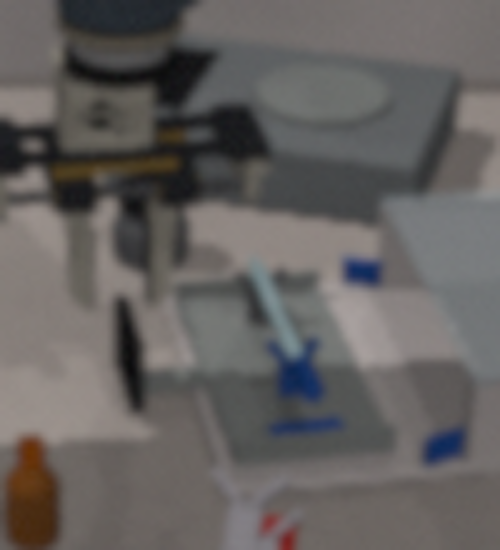

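The fingers (columns 85 and 160) straddle the handle (125,350), so I go down and grip.

drive_tool(
  commands=[
    [[-1,3,8],0],
    [[-1,3.5,22],0],
    [[-1,3.5,36],0],
    [[-1,3.5,46],0],
    [[-1,3.5,46],0],
  ],
)

```text
time: 19.95
tcp_pos: [0.4173, 0.2971, 0.2194]
tcp_rot: [-179.7, -0.1, 99.4]
contact_force: [-0.1, -0.5, 0.3]
finger_gap: 0.0372
```

drive_tool(
  commands=[
    [[0,0,0],0],
    [[0,0,0],0],
    [[0,0,0],0],
    [[0,0,0],0],
    [[0,0,0],0],
    [[0,0,0],0],
    [[0,0,0],0],
  ],
  hand=0,
  force=12,
)

```text
time: 20.65
tcp_pos: [0.4175, 0.2972, 0.2198]
tcp_rot: [-179.7, -0.1, 99.4]
contact_force: [1.4, 0.7, 3.1]
finger_gap: 0.0105
```

```bash
python3 - <<'E'
from h import *
def dp(x,y=0,z=53,yaw=8.0):
    a=np.radians(yaw); return (609.3+np.cos(a)*x-np.sin(a)*y,328+np.sin(a)*x+np.cos(a)*y,z,90+yaw)
o=get_obs(); plan([(*np.array(o["tcp_pos"][:2])*1000,53,98)]+[dp(x-108,-1) for x in(-85,-40,0,40,60,74)])
E
```

```text
t 20.65 grasp [416.7 297.5  52.8] rot [-1.7975e+02 -1.4000e-01  9.9370e+01] gap 10.5 F [1.4 0.7 3.1]
[ 0.  -0.  -0.2] 1.4
[ 2.8  1.3 -0.2] 1.4
[ 1.7 46.3 -0.4] 1.4
[ 0.8 86.2 -0.6] 1.4
[ -0.2 126.2  -0.8] 1.4
[ -0.7 146.2  -0.9] 1.4
[ -1.  160.2  -0.9] 1.4
```

drive_tool(
  commands=[
    [[0.3,2,0],0.2],
    [[0.8,7,0],0.5],
    [[1.2,15,0],0.8],
    [[1.6,25,-0.2],1.1],
    [[1.8,35,-0.3],1.4],
    [[1.7,45,-0.4],1.4],
    [[1.5,55,-0.4],1.4],
    [[1.3,65,-0.5],1.4],
    [[1,73,-0.5],1.4],
    [[0.8,78,-0.5],1.4],
    [[0.8,80,-0.5],1.4],
    [[0.8,80,-0.5],1.4],
  ],
)

```text
time: 21.85
tcp_pos: [0.4967, 0.311, 0.2199]
tcp_rot: [-179.8, -0.1, 98.0]
contact_force: [1.6, -0.1, -1.0]
finger_gap: 0.0097
```

```bash
python3 - <<'E'
from h import *
def dp(x,y=0,z=53,yaw=8.0):
    a=np.radians(yaw); return (609.3+np.cos(a)*x-np.sin(a)*y,328+np.sin(a)*x+np.cos(a)*y,z,90+yaw)
plan([dp(x-108,-1) for x in(0,40,60,74)])
S=snapshot("side"); save(S,"g11.png",(210,110,310,210),5)
E
```

```text
t 21.85 grasp [496.1 311.3  52.9] rot [-1.7981e+02 -1.4000e-01  9.7970e+01] gap 9.7 F [ 1.6 -0.1 -1. ]
[ 0.2  5.9 -0.1] -0.0
[ 0.2 45.9 -0.2] -0.0
[ 0.2 65.9 -0.3] -0.0
[ 0.2 79.9 -0.3] -0.0
```

View pics/g11.png

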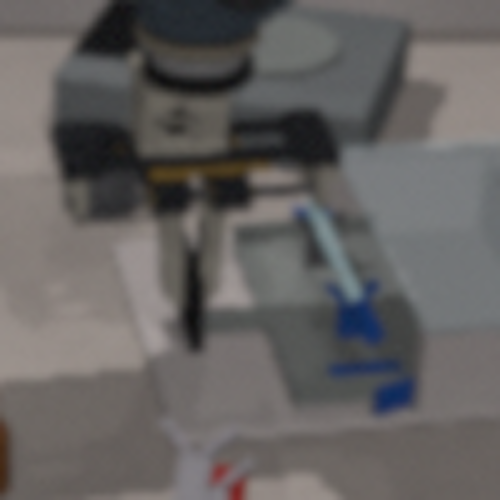

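The tray has entered between the blue guides, at (310,212) and (395,393). I keep pushing and watch the force.

drive_tool(
  commands=[
    [[0.2,4,0],0],
    [[0.2,10,0],0],
    [[0.2,18,0],0],
    [[0.2,26,0],0],
    [[0.2,34,0],0],
    [[0.2,42,0],0],
    [[0.2,48,0],0],
    [[0.2,50,0],0],
    [[0.2,50,0],0],
  ],
)

```text
time: 22.8
tcp_pos: [0.5465, 0.3182, 0.2199]
tcp_rot: [-179.9, -0.2, 98.0]
contact_force: [1.6, 0.3, -2.2]
finger_gap: 0.0099
```

drive_tool(
  commands=[
    [[0,3,0],0],
    [[0,8,0],0],
    [[0,13,0],0],
    [[0,17,0],0],
    [[0,20,0],0],
    [[0,20,0],0],
  ],
)

```text
time: 23.4
tcp_pos: [0.5668, 0.321, 0.2198]
tcp_rot: [-180.0, -0.2, 98.0]
contact_force: [0.8, 0.6, -0.0]
finger_gap: 0.0099
```

drive_tool(
  commands=[
    [[0,1.5,0],0],
    [[0,3,0],0],
    [[0,4.5,0],0],
    [[0,6,0],0],
    [[0,7,0],0],
  ],
)

```text
time: 23.9
tcp_pos: [0.5738, 0.3219, 0.2198]
tcp_rot: [-179.9, -0.2, 98.0]
contact_force: [-3.2, 0.3, 2.5]
finger_gap: 0.0098
```

drive_tool(
  commands=[
    [[0,1,0],0],
    [[0,2,0],0],
    [[0,3,0],0],
    [[0,4,0],0],
    [[0,4,0],0],
  ],
)

```text
time: 24.4
tcp_pos: [0.578, 0.3225, 0.2198]
tcp_rot: [-180.0, -0.2, 98.0]
contact_force: [-1.9, -0.5, 1.3]
finger_gap: 0.0101
```

drive_tool(
  commands=[
    [[0,1,0],0],
    [[0,2,0],0],
    [[0,3,0],0],
    [[0,3,0],0],
  ],
)

```text
time: 24.8
tcp_pos: [0.5798, 0.3226, 0.2198]
tcp_rot: [-179.6, -0.1, 98.0]
contact_force: [-15.9, -5.9, 11.7]
finger_gap: 0.0098
```

Contact with the back wall: 16 N, and the motion stopped. I release and rise.

drive_tool(
  commands=[
    [[0,0,0],0],
    [[0,0,0],0],
    [[0,0,0],0],
    [[0,0,0],0],
  ],
  hand=0.35,
)

```text
time: 25.2
tcp_pos: [0.58, 0.3226, 0.2198]
tcp_rot: [-179.7, -0.1, 98.0]
contact_force: [-0.3, -0.2, 0.4]
finger_gap: 0.0315
```

drive_tool(
  commands=[
    [[0,0,-10],0],
    [[0,0,-30],0],
    [[0,0,-60],0],
    [[0,0,-100],0],
    [[0,-30,-140],0],
    [[0,-75,-170],0],
    [[-20,-120,-180],0],
    [[-60,-150,-180],0],
    [[-100,-165,-180],0],
    [[-140,-170,-180],0],
    [[-170,-170,-180],0],
    [[-180,-170,-180],0],
  ],
)

```text
time: 26.4
tcp_pos: [0.4376, 0.1187, 0.4014]
tcp_rot: [-179.8, -0.1, 97.8]
contact_force: [-0.2, 0.9, 0.5]
finger_gap: 0.0327
```

```bash
python3 - <<'E'
from h import *
np.set_printoptions(precision=1,suppress=True,linewidth=150)
plan([])
S=snapshot("side");T=snapshot("top")
for n,s,box in(("T",T,(115,85,225,225)),("S",S,(215,110,320,200))):
    P,C,ok=cloud(s,box); P=P*1000; x,y,z=P[...,0],P[...,1],P[...,2]; r,g,b=C[...,0],C[...,1],C[...,2]
    a=np.radians(8); lx=np.cos(a)*(x-609.3)+np.sin(a)*(y-328); ly=-np.sin(a)*(x-609.3)+np.cos(a)*(y-328)
    k=ok&(z>50)&(z<75)&(lx<0)&(lx>-60)&(abs(ly)<60)&(C.sum(-1)<200)
    if k.any(): print(n,"handle",k.sum(),np.median(lx[k]),np.median(ly[k]),ly[k].min(),ly[k].max(),cv2.fitLine(P[k][:,:2].astype(np.float32),cv2.DIST_HUBER,0,.01,.01).ravel())
a=cv2.resize(S["color"][110:210,220:320],None,fx=4,fy=4,interpolation=cv2.INTER_CUBIC)
b=cv2.resize(T["color"][85:210,125:225],None,fx=4,fy=4,interpolation=cv2.INTER_CUBIC)
w=np.zeros((500,800,3),np.uint8); w[:400,:400]=a; w[:,400:]=b
cv2.imwrite("pics/g12.png",w[:,:,::-1])
E
```

```text
t 26.4 grasp [436.9 118.8 234.4] rot [-179.8   -0.1   97.8] gap 32.7 F [-0.2  0.9  0.5]
T handle 86 -34.56115057988536 -4.848186221434672 -35.86349170500925 30.168081004697257 [  0.1  -1.  575.7 318.9]
S handle 38 -36.174697579578286 -10.708981892085221 -39.14708729919843 29.33872221105289 [  0.1  -1.  575.3 312.1]
```

View pics/g12.png

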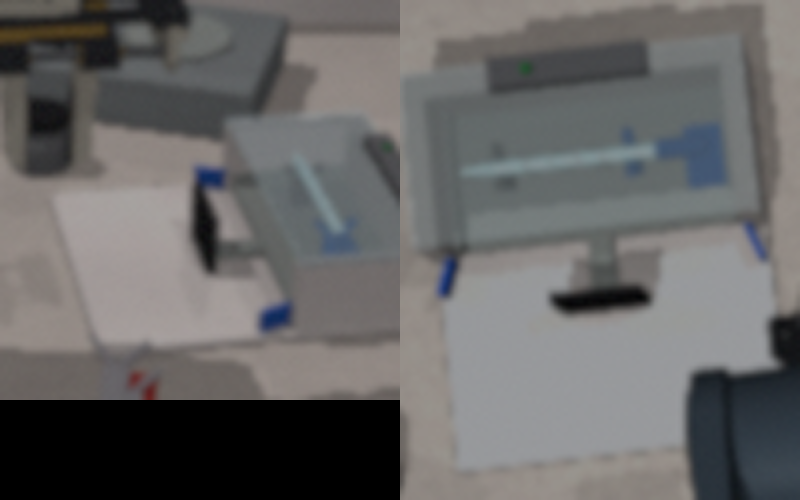

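The top view shows the pipette under the clear roof, in both notches, with the handle at (600,298). The handle measures about 4 mm short of where the gripper stopped, so I nudge it once from the front with closed fingers to be sure.

```bash
python3 - <<'E'
from h import *
def dp(x,y=0,z=53,yaw=8.0):
    a=np.radians(yaw); return (609.3+np.cos(a)*x-np.sin(a)*y,328+np.sin(a)*x+np.cos(a)*y,z,90+yaw)
plan([dp(-80,-2,234),dp(-80,-2,120),dp(-80,-2,40),dp(-60,-2,40)])
E
```

```text
t 26.5 grasp [437.  120.2 234. ] rot [-1.7973e+02 -1.0000e-01  9.7850e+01] gap 32.4 F [ 0.3  0.5 -0.7]
[180.4 118.3  -0.2] -0.2
[180.2 118.8 113.8] -0.2
[180.1 119.2 193.8] -0.2
[180.1 139.2 193.7] -0.2
```

drive_tool(
  commands=[
    [[30,20,0],0],
    [[70,45,0],0],
    [[110,72,0],0],
    [[145,95,0],0],
    [[170,110,15],0],
    [[179,117,45],0],
    [[180,119,85],0],
    [[180,119,125],0],
    [[180,119,160],0],
    [[180,119,185],0],
    [[180,119,193],0],
    [[180,119,193],0],
  ],
  hand=0,
)

```text
time: 27.7
tcp_pos: [0.5298, 0.3158, 0.2071]
tcp_rot: [-179.7, -0.1, 97.9]
contact_force: [0.0, -0.0, 0.5]
finger_gap: 0.0003
```

drive_tool(
  commands=[
    [[0,4,0],0],
    [[0,8,0],0],
    [[0,12,0],0],
    [[0,16,0],0],
    [[0,18,0],0],
    [[0,20,0],0],
    [[0,20,0],0],
  ],
)

```text
time: 28.4
tcp_pos: [0.5498, 0.3185, 0.207]
tcp_rot: [-179.7, -0.1, 97.9]
contact_force: [-0.5, 0.8, -0.9]
finger_gap: 0.0004
```

drive_tool(
  commands=[
    [[0,1.5,0],0],
    [[0,3,0],0],
    [[0,4,0],0],
    [[0,5,0],0],
    [[0,5,0],0],
  ],
)

```text
time: 28.9
tcp_pos: [0.5548, 0.3192, 0.207]
tcp_rot: [-179.7, -0.1, 97.9]
contact_force: [0.3, -0.1, -0.2]
finger_gap: 0.0007
```

```bash
python3 - <<'E'
from h import *
plan([])
S=snapshot("side"); save(S,"g13.png",(220,110,320,210),5)
E
```

```text
t 28.9 grasp [553.8 319.3  40. ] rot [-1.7966e+02 -8.0000e-02  9.7890e+01] gap 0.7 F [ 0.3 -0.1 -0.2]
```

View pics/g13.png

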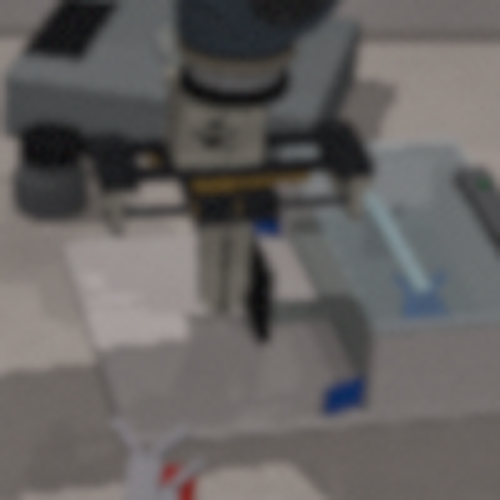

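The closed fingers (225,265) are just short of the handle (260,300). I advance in small steps.

drive_tool(
  commands=[
    [[0,1,0],0],
    [[0,2,0],0],
    [[0,3,0],0],
    [[0,3,0],0],
  ],
)

```text
time: 29.35
tcp_pos: [0.5578, 0.3196, 0.2069]
tcp_rot: [-179.6, -0.1, 97.9]
contact_force: [-0.0, 0.3, -0.2]
finger_gap: 0.0006
```

drive_tool(
  commands=[
    [[0,0.7,0],0],
    [[0,1.3,0],0],
    [[0,2,0],0],
    [[0,2,0],0],
  ],
)

```text
time: 29.75
tcp_pos: [0.5587, 0.3198, 0.2069]
tcp_rot: [-179.4, -0.0, 97.9]
contact_force: [-12.5, -2.5, 8.6]
finger_gap: 0.0002
```

It went rigid at once (12.5 N after less than 1 mm), so the tray is at the back wall. I retreat.

drive_tool(
  commands=[
    [[0,-2,0],0],
    [[0,-10,0],0],
    [[0,-25,-10],0],
    [[0,-40,-40],0],
    [[0,-60,-80],0],
    [[-30,-85,-120],0],
    [[-70,-110,-150],0],
    [[-110,-130,-160],0],
    [[-150,-140,-160],0],
    [[-180,-140,-160],0],
    [[-180,-140,-160],0],
  ],
)

```text
time: 30.85
tcp_pos: [0.4461, 0.1199, 0.3686]
tcp_rot: [-179.5, 0.0, 97.7]
contact_force: [0.2, 0.5, 0.3]
finger_gap: 0.0004
```

```bash
python3 - <<'E'
from h import *
import pickle
np.set_printoptions(precision=1,suppress=True,linewidth=150)
T0=pickle.load(open("top.pkl","rb")); T=snapshot("top"); o=get_obs(); print(o["time"],o["contact_force"],np.abs(o["qd"]).max())
P,C,ok=cloud(T,(115,85,225,225)); P=P*1000; x,y,z=P[...,0],P[...,1],P[...,2]; r,g,b=C[...,0],C[...,1],C[...,2]
a=np.radians(8); lx=np.cos(a)*(x-609.3)+np.sin(a)*(y-328); ly=-np.sin(a)*(x-609.3)+np.cos(a)*(y-328)
k=ok&(z>50)&(z<75)&(lx<0)&(lx>-60)&(abs(ly)<60)&(C.sum(-1)<200); print("handle",np.median(lx[k]),ly[k].min(),ly[k].max(),P[k].mean(0))
k=ok&(z>60)&(z<110)&(lx>0); print("roof front",np.percentile(lx[k],[0.5,2,5,99]))
# colour of rod under roof: bright cyan pixels; colour -> world at axis height 52 (refraction ignored)
for nm,m in(("stem",(b>r+15)&(g>r+12)&(r>110)&(lx>15)),("head",(b>1.4*r)&(lx>15)&(b>90))):
    v,u=np.nonzero(m); 
    if len(u)>5:
        W=np.array([px2w(T,uu+115,vv+85,h=.056) for uu,vv in zip(u,v)])*1000
        L=np.c_[np.cos(a)*(W[:,0]-609.3)+np.sin(a)*(W[:,1]-328),-np.sin(a)*(W[:,0]-609.3)+np.cos(a)*(W[:,1]-328)]
        ln=cv2.fitLine(L.astype(np.float32),cv2.DIST_HUBER,0,.01,.01).ravel(); print(nm,len(u),L.mean(0),"ly",np.percentile(L[:,1],[1,99]),"angle",np.degrees(np.arctan2(ln[0],ln[1])))
save(T,"g14.png",(110,80,400,240),2.7)
E
```

```text
30.9 [-0.6 -0.7  0.5] 2.6185715149926736
handle -34.780898449605345 -36.47298395415174 29.07253187431202 [576.  318.4  63.6]
roof front [ 14.8  16.5  20.6 148.9]
stem 119 [74.8 19.6] ly [-52.2  88.3] angle 179.37141
head 167 [ 68.4 -85.7] ly [-106.   -35.5] angle 22.934889
```

View pics/g14.png

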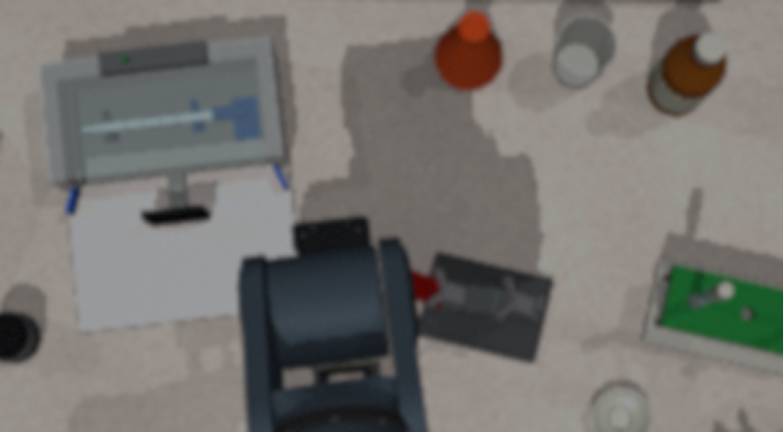

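```bash
python3 - <<'E'
from h import *
print(finish_job())
E
```

```text
the job is handed in; nothing more can be done
None
```

I finished every step and handed the job in at about 31 s of the 67 s allowed; the hand-in reports no verdict.

- **Moves:** I lifted the pipette from the middle hole by its head and tilted it against the V-rest's lower saddle until it lay at 45°. I pushed it against the red stop (about 4 N) and let go. I then took it by the stem, levelled it against the tray's grey notch and laid it in both notches. The tray went in by its handle until the back wall stopped it at about 16 N.
- **Pipette in the tray:** before docking, the head spanned y of about −94 to −58 mm, against −95 to −55 mm nominal. It was centred across within about 2 mm and level. After docking it still lay in both notches, parallel to the dock within about 1°.
- **Tray in the dock:** the rod sat about 75 mm beyond the dock centre, matching the roof edge plus 60 mm. The handle measured about 2 mm to one side, within the allowed 6 mm.
- **One disagreement:** after I released the handle, the camera put it about 4 mm short of where the gripper had stopped. I pushed it again from the front with closed fingers. It went rigid within about 1 mm at 12.5 N, so I took the tray to be home. The handle reading barely changed and still implies about 73 mm, 1–2 mm short of the rod reading.
- **Other objects:** nothing in the last picture had visibly moved. The orange-headed pipette and the dropper were out of view or hidden by the arm, so I did not check those two at the end.
- **Budget:** I viewed 18 pictures against the planned 10, well past the one or two extra allowed.

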